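Start the UV curing box at the phone repair bench

TASK

Start the curing run of the UV curing box with the phone in it: push its open lid down until it is fully shut, then switch the power on by pressing the raised end of the white rocker fully down, then press the green button all the way in, keep it in for two seconds and let it go. Only push and press with the fingertips: do not lift the lid, do not press the red or blue button, and leave the phone and everything else on the bench where it is.

Things in the scene. Friction and masses are not known exactly. Their poses are not given: they have to be found in the camera images.
- curing_box: Fixed beige UV curing box, 250 (x) by 260 (y) mm; origin at the centre of its underside, z up, its front (-x) towards the robot, turned up to 0.3 rad. The front 90 mm is a dark control deck 125 mm above the bench with four places at x = -0.08, y = -0.09, -0.03, 0.03, 0.09: the three buttons and the rocker, in any order. Behind it the open chamber: rim 130 mm, inner floor 75 mm above the bench.
- lid (a joint): Angle of the chamber's lid in rad: 0 shut, larger is more open; starts at 0.6 to 0.95. A flat white frame with an orange window, no handle, 165 mm from hinge to front edge, 250 mm wide, 8 mm thick, hinged along the box's far rim: its front edge stands up. The hinge is stiff, the lid stays where it is left; pushing its front part down takes 1 to 4 N.
- lid_hinge (a point): Middle of the lid's hinge line, fixed on the box, 125 mm behind its origin and 131 mm up; the hinge line is the box's y. With the lid shut its top face is 8 mm above this point.
- lid_press (a point): Point on the lid's top face, mid-width, 145 mm from the hinge and 20 mm from the front edge; a good place to push. It moves with the lid. Shut, it lies 139 mm above the bench.
- power (a joint): Rocker of the power switch, in rad: 0 off, as it starts, with the near end (towards the robot) raised; 0.4 on, with the near half level and down. It stays where it is left; pressing takes 1 to 4 N.
- power_press (a point): Point on the white V-shaped rocker's top, on the raised half marked by a black dot; press straight down here. Moves with the rocker: off, 16 mm in front of the pivot (box's -x), 26 mm above the deck; on, 20 mm in front, 19 mm above the deck, that half then level. Rocker 54 mm (box's x) by 30 mm, in a black frame 66 by 40 mm, 10 mm high. In any of the deck's four places.
- start (a joint): Travel of the green start button in m: 0 up, 0.006 fully in.
- start_top (a point): Centre of the top of the green start button's cap. The cap is 30 mm across, on a black housing 46 mm across that rises 12 mm from the deck; its top is 22 mm above the deck and sinks 6 mm; a spring (1.5 N at first, 5 N fully in) returns it. In any of the deck's four places.
- stop (a joint): Travel of the red stop button in m: 0 up, 0.006 fully in. Must not be pressed.
- stop_top (a point): Centre of the top of the red stop button's cap; the same build as the green one.
- tray_light (a joint): Travel of the blue tray-light button in m: 0 up, 0.006 fully in. Must not be pressed.
- tray_light_top (a point): Centre of the top of the blue button's cap; the same build as the green one.
- phone: Phone, 147 (x) by 71 by 8 mm, dark, lying across the floor of the curing box's chamber; bystander, loose, leave it alone; origin at the centre of its underside. 
- squeeze_bottle: White squeeze bottle with a red cap, 72 mm across, 190 mm tall, right of the box; bystander, loose, leave it alone; origin at the centre of its underside. 
- dispenser: Small white square flux dispenser with a nozzle, 48 by 48 mm, 117 mm tall, close beside the box's right (-y) side; bystander, loose, leave it alone; origin at the centre of its underside. 
- parts_tray: Pale open parts tray, 110 (x) by 160 by 40 mm, left of the box; bystander, loose, leave it alone; origin at the centre of its underside. 
- card_terminal: Card payment terminal, 160 (x) by 80 by 48 mm, grey, with a keypad, left of the box; bystander, loose, leave it alone; origin at the centre of its underside. 
- screwdriver: Red-handled screwdriver lying along its x, 200 mm long, 27 mm thick, origin mid-length, on the bench to the right, near the robot; loose, leave it alone.
- brush: Cleaning brush lying along its x, 200 mm long, 42 mm wide, 20 mm high, origin mid-length, close beside the box's left (+y) side; loose, leave it alone.

How it is judged:
By the outcome, as a careful person would: the job done as asked, in the order asked, and still so for the second after the job is handed in, with the robot touching nothing.
It also fails if it takes over 51 s, if anything falls off the work surface, if the arm or the gripper's body presses on something with over 40 N, if the wrist force passes 120 N, or if a joint passes its speed limit or range.

ROBOT

A 6-joint arm with a two-finger parallel gripper is mounted at the origin on the work surface. World frame = base frame: x ahead of the robot, y to its left, z up, the work surface at z = 0. Lengths are in m, angles in degrees, forces in N, time in s.
With the tool pointing down it reaches from about 0.35 to 0.875 m from the base axis. Payload 4.2 kg.
Tool frame: the origin (TCP) lies midway between the tips of the shut fingers; the grasp point (between the pads) lies 19 mm behind it; z points along the fingers, y is the line along which they close (so a half turn about z gives the same grasp; the last joint's range is limited). The gripper opens to 87 mm and grips with 3 to 60 N. Pads are 19 mm wide; open, the fingers measure 117 mm over their backs; the gripper's body (75 mm by 190 mm) begins 51 mm behind the grasp point.
Start: joints at [90.905, 22.042, 0.453, 0, -68.411, -14.817], TCP at [0.15, 0.607, 0.223] pointing down, gripper open.
Joint ranges: [-179.83, 179.83], [-69.29, 118.12], [-61.27, 80.66], [-181.25, 117.63], [-171.15, -9.14], [-177.46, 177.46]. Speed limits (degrees/s): [159.86, 159.86, 180, 180, 180, 180].

INTERFACE

Orientations are given as a 3x3 rotation matrix whose columns are the frame's x, y, z axes.
In Python, from station import * gives the robot as it stands.
- The arm moves only by the tool move_arm, never from a script. Its argument "targets" is text: rows parted by semicolons, each of 4 numbers parted by spaces: the shift along the world's x, y, z in units of 25 mm (1.0 is 25 mm), then the turn about the world's z in units of 5 degrees (1.0 is 5 degrees). In form: tx ty tz spin; .... A call has 1 to 10 rows; each row shifts and turns the commanded pose from where the row before left it; what a row does not reach is not made up. A row lasts 1/12 s, in which the tool goes at most 41.7 mm and 7.16 degrees, less where a joint would pass 70% of its speed; a pose out of reach is approached as far as the arm can. A call is refused whole if a number of a shift passes 1 or a number of a turn 1, either way. A call with a gripper value outside its range is refused whole. "gripper" is the finger opening in mm, from 0 to 87, set as the call begins (left out, the last holds). The fingers move at their own pace and stop on an object; the grip force is fixed at half the most. Time passes only in rows, so rows that do not move let the fingers close. It gives the time, the measured TCP pose, the force, the opening and the grip force at its end, in the units of the state.
- sense(): the state, without advancing time (a new reading comes with each control period).
- capture(name): name is "side" or "top"; returns a dict with "image" (480x640x3 uint8, blue, green, red), "fx", "fy", "cx", "cy" (pixels), "world_from_camera" (4x4, takes a point from camera to world coordinates). Camera axes: x right, y up, looking along -z (the intrinsics and any distortion apply to the point x, -y, -z); pixel columns grow to the right and rows downward; lengths in m; the calibration is good to about 2 mm. A picture is of the moment at which its call begins. There is no depth.
- finish_job(): hands the job in; it is judged then, once.
The state is a dict: "time_s": time; "joints": joint angles; "joint_velocities": joint speeds; "effort": joint torques, N m; "tcp_pos": TCP position; "ee_rot": TCP orientation; "wrist_force": force on the tool from outside, world axes, zero at the start; "moment": the same for the moment, N m; "gripper_width": opening from 0.0 (shut) to 1.0 (fully open); "gripper_force": force on a finger pad.
Only numpy, scipy, OpenCV 4.12 (cv2) and the standard library are available. Lean on these libraries where they do the work, as an engineer would, in place of code of your own. Each camera call takes 0.05 s, during which the arm holds its last target. There are 200 camera calls.

## Working session

There is one attempt and no reset: what is moved stays moved. The work goes in short steps, Python scripts to look and compute and a tool call to move; the robot and the scene stay as the last step left them, time stands still between calls to the robot, and variables do not carry over. Pictures are saved under pics/ and viewed, at most 10 in all, crops included, and the job is handed in when it is done.

Besides the shell and the picture viewer there is one more tool, called as name(argument=value, ...), one argument or row to a line, values as JSON. move_arm: Moves the arm, as the interface text tells. Its arguments: {"type":"object","properties":{"targets":{"type":"string"},"gripper":{"type":"number"}},"required":["targets"]}

```bash
mkdir -p pics
cat > h.py <<'E'
from station import *
import numpy as np, cv2
def ray(c,u,v):
    T=np.array(c["world_from_camera"]); d=np.array([(u-c["cx"])/c["fx"],-(v-c["cy"])/c["fy"],-1.])
    return T[:3,3],T[:3,:3]@d
def onz(c,u,v,z):
    o,d=ray(c,u,v); return o+d*(z-o[2])/d[2]
def proj(c,p):
    T=np.array(c["world_from_camera"]); q=T[:3,:3].T@(np.array(p)-T[:3,3])
    return c["cx"]+c["fx"]*q[0]/-q[2], c["cy"]-c["fy"]*q[1]/-q[2]
E
python3 - <<'E'
from h import *
for n in("top","side"):
    c=capture(n); cv2.imwrite(f"pics/{n}0.png",c["image"]); print(n,[k for k in c],c["fx"],np.round(c["world_from_camera"],3).tolist())
print(sense())
E
```

```text
top ['image', 'fx', 'fy', 'cx', 'cy', 'world_from_camera'] 567.1186599289717 [[-0.071, 0.976, -0.205, 0.271], [-0.997, -0.071, 0.009, -0.001], [-0.005, 0.205, 0.979, 1.465], [0.0, 0.0, 0.0, 1.0]]
side ['image', 'fx', 'fy', 'cx', 'cy', 'world_from_camera'] 451.907370896162 [[0.997, 0.062, -0.035, 0.494], [-0.07, 0.76, -0.646, -0.639], [-0.014, 0.647, 0.763, 0.872], [0.0, 0.0, 0.0, 1.0]]
{'time_s': 0.1, 'joints': array([ 9.09044994e+01,  2.20877475e+01,  3.87706202e-01, -2.46093680e-02,
       -6.84118904e+01, -1.48170637e+01]), 'joint_velocities': array([ 0.02239686, -0.06309845,  0.24425334,  0.08664948,  0.04322693,
        0.12220704]), 'effort': array([-1.25167091e-03, -3.91687596e+01,  1.87935054e+01,  4.23192993e+00,
        1.34395662e-02, -7.62014588e-05]), 'tcp_pos': array([0.15012777, 0.60614652, 0.22155683]), 'ee_rot': array([[ 9.70625696e-01, -2.40594309e-01, -3.68497186e-04],
       [-2.40594564e-01, -9.70623725e-01, -1.95960493e-03],
       [ 1.13797682e-04,  1.99070132e-03, -9.99998012e-01]]), 'wrist_force': array([ 0.12372798, -0.3415695 ,  0.3860887 ]), 'moment': array([-0.05975201,  0.0271611 , -0.00541889]), 'gripper_force': 0.0, 'gripper_width': 1.0002509210485355}
```

View pics/top0.png

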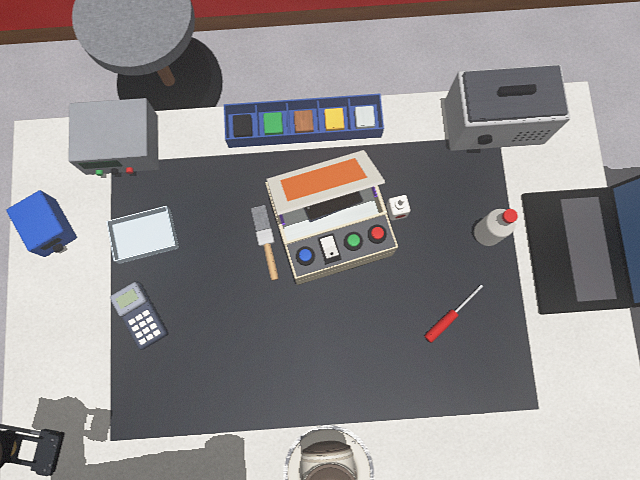

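View pics/side0.png

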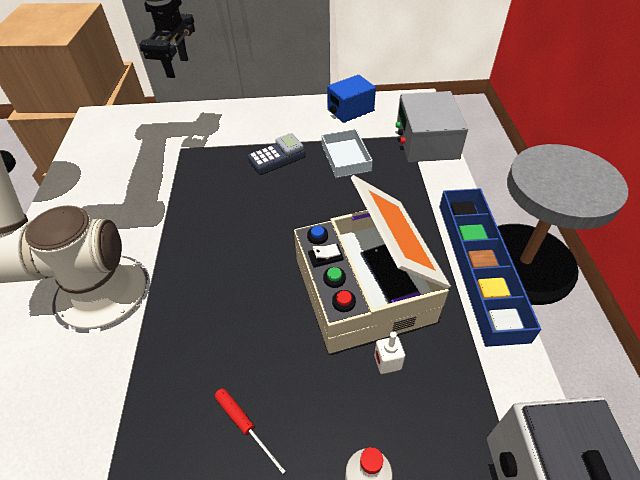

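The top view shows blue (305,256), the rocker (330,248), green (353,240) and red (377,233) on the deck. The lid stands open, with its front edge at the top, roughly (267,180) to (368,155). The side view shows the same order: blue (318,233), rocker (326,253), green (335,275), red (344,299). Next I'll measure these positions.

Run:
```python
from h import *
from scipy.optimize import least_squares
C={n:capture(n) for n in("top","side")}
B={"top":(295,390,220,270),"side":(300,362,218,315)}
R={"blue":(105,128),"green":(50,85),"red":(-8,8)}
P={}
for k,(lo,hi) in R.items():
    obs=[]
    for n,c in C.items():
        h=cv2.cvtColor(c["image"],cv2.COLOR_BGR2HSV).astype(int); H=(h[...,0]+20)%180-20
        m=((H>=lo)&(H<=hi)&(h[...,1]>120)&(h[...,2]>60)).astype(np.uint8)
        x0,x1,y0,y1=B[n]; z=np.zeros_like(m); z[y0:y1,x0:x1]=m[y0:y1,x0:x1]
        _,_,st,ce=cv2.connectedComponentsWithStats(z); i=1+np.argmax(st[1:,4]); obs.append((c,ce[i])); print(k,n,ce[i].round(1),st[i])
    f=lambda p:np.concatenate([np.array(proj(c,p))-o for c,o in obs])
    s=least_squares(f,[.6,0,.14]); P[k]=s.x; print(k,s.x.round(4),s.fun.round(2),[onz(c,*o,.145).round(4) for c,o in obs])
d=P["blue"]-P["red"]; yaw=np.arctan2(-d[0],d[1]); print("yaw",yaw,np.linalg.norm(d))
# orange window
for n,c in C.items():
    h=cv2.cvtColor(c["image"],cv2.COLOR_BGR2HSV).astype(int)
    m=((h[...,0]<18)&(h[...,0]>4)&(h[...,1]>150)&(h[...,2]>120)).astype(np.uint8)
    m[:, :260]=0; m[:,450:]=0; m[:150]=0;m[290:]=0
    cs,_=cv2.findContours(m,0,2); k=max(cs,key=cv2.contourArea); print(n,cv2.contourArea(k),cv2.approxPolyDP(k,5,True)[:,0].tolist())
    im=c["image"]; x0,x1,y0,y1=(250,410,145,295) if n=="top" else(280,460,165,355)
    globals()[n]=cv2.resize(im[y0:y1,x0:x1],None,fx=3,fy=3,interpolation=2)
h_=max(top.shape[0],side.shape[0])
cv2.imwrite("pics/c_top.png",top)
```

```text
blue top [304.9 254.6] [299 249  13  12 124]
blue side [317.3 231.6] [311 226  14  13 143]
blue [0.5118 0.0181 0.1415] [-0.05 -0.2  -0.18  0.06] [array([0.5107, 0.0179, 0.145 ]), array([0.5121, 0.0151, 0.145 ])]
green top [353.5 239.8] [348 234  12  12  99]
green side [334.  273.6] [327 267  15  14 173]
green [ 0.5387 -0.0996  0.1437] [-0.03 -0.14 -0.11  0.04] [array([ 0.5381, -0.0996,  0.145 ]), array([ 0.5389, -0.1005,  0.145 ])]
red top [377.1 232.5] [371 227  13  12 127]
red side [343.6 297.6] [336 290  16  16 197]
red [ 0.5526 -0.1574  0.1424] [-0.04 -0.17 -0.13  0.04] [array([ 0.5516, -0.1571,  0.145 ]), array([ 0.5526, -0.1591,  0.145 ])]
yaw 0.22838987803435307 0.18014334724595793
top 1637.5 [[365, 176], [354, 158], [281, 181], [289, 200]]
side 1312.0 [[369, 191], [405, 257], [435, 270], [398, 207]]
```

View pics/c_top.png

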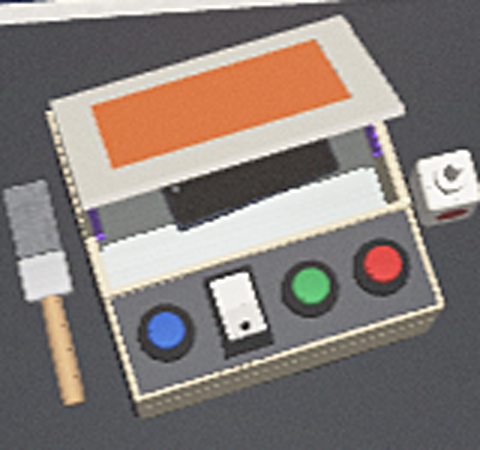

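The crop shows the lid's near edge as the front edge (raised), and the rocker's black dot at its near end. Now I'll work out the lid angle and the target points.

```bash
cat >> h.py <<'E'
yaw=.2284; ex=np.array([np.cos(yaw),np.sin(yaw),0]); ey=np.array([-ex[1],ex[0],0]); ez=np.array([0,0,1.])
org=np.array([.5322,-.0697,0])+.08*ex
def box(x,y,z): return org+x*ex+y*ey+z*ez
def lidp(a,r=.145): return box(.125,0,.131)+r*(-np.cos(a)*ex+np.sin(a)*ez)+.008*(np.sin(a)*ex+np.cos(a)*ez)
E
python3 - <<'E'
from h import *
from scipy.optimize import least_squares
C=[capture(n) for n in("top","side")]
pr=[((289,200),(369,191)),((365,176),(405,257)),((281,181),(398,207)),((354,158),(435,270))]
for a,b in pr:
    s=least_squares(lambda p:np.r_[np.array(proj(C[0],p))-a,np.array(proj(C[1],p))-b],[.6,0,.2])
    d=s.x-box(.125,0,.131); x,z=d@ex,d[2]
    print(s.x.round(3),s.fun.round(1),"box x,z rel hinge",x.round(3),z.round(3),"r",np.hypot(x,z).round(3),"ang",np.arctan2(z,-x).round(3))
for a in(.95,.8,.7,.6,.4,.2,0): print(a,lidp(a).round(4), "front",lidp(a,.165).round(3))
print("rocker off",box(-.096,.03,.151).round(4),"on",box(-.1,.03,.144).round(4),"green",box(-.08,-.03,.147).round(4),org)
E
```

```text
[0.623 0.044 0.228] [-0.  -0.1 -0.   0. ] box x,z rel hinge -0.09 0.097 r 0.133 ang 0.822
[ 0.667 -0.132  0.225] [ 0.1  0.5  0.3 -0.1] box x,z rel hinge -0.088 0.094 r 0.129 ang 0.82
[0.694 0.063 0.156] [-0.1 -0.6 -0.5  0.2] box x,z rel hinge -0.017 0.025 r 0.03 ang 0.973
[ 0.737 -0.117  0.158] [ 0.  0.  0. -0.] box x,z rel hinge -0.016 0.027 r 0.031 ang 1.03
0.95 [ 0.6561 -0.0409  0.2536] front [ 0.645 -0.044  0.27 ]
0.8 [ 0.6391 -0.0449  0.2406] front [ 0.625 -0.048  0.255]
0.7 [ 0.6289 -0.0472  0.2305] front [ 0.614 -0.051  0.243]
0.6 [ 0.6197 -0.0494  0.2195] front [ 0.604 -0.053  0.231]
0.4 [ 0.6048 -0.0528  0.1948] front [ 0.587 -0.057  0.203]
0.2 [ 0.595  -0.0551  0.1676] front [ 0.576 -0.06   0.172]
0 [ 0.5906 -0.0561  0.139 ] front [ 0.571 -0.061  0.139]
rocker off [ 0.5098 -0.0441  0.151 ] on [ 0.5059 -0.045   0.144 ] green [ 0.539  -0.0989  0.147 ] [ 0.61012239 -0.05158645  0.        ]
```

move_arm(
  targets="0.5 -1 1 0; 0.5 -1 1 0; 0.5 -1 1 0; 0.5 -1 1 0; 0.5 -1 1 0; 0.5 -1 0.5 0; 0.5 -1 0 0; 0.5 -1 0 0; 0.5 -1 0 0; 0.5 -1 0 0",
  gripper=0,
)

```text
time_s: 1.13
tcp_pos: [0.2755, 0.3552, 0.3603]
ee_rot: [[0.971, -0.24, 0.0], [-0.24, -0.971, 0.001], [-0.0, -0.001, -1.0]]
wrist_force: [-0.1, 0.1, 0.3]
gripper_width: 0.326
gripper_force: 0.0
```

move_arm(
  targets="0.9 -1 0 0; 0.9 -1 0 0; 0.9 -1 0 0; 0.9 -1 0 0; 0.9 -1 0 0; 0.9 -1 0 0; 0.9 -1 0 0; 0.9 -1 0 0; 0.9 -1 0 0; 0.9 -1 0 0",
)

```text
time_s: 1.97
tcp_pos: [0.501, 0.1051, 0.3602]
ee_rot: [[0.971, -0.24, 0.0], [-0.24, -0.971, 0.0], [0.0, -0.0, -1.0]]
wrist_force: [0.0, 0.1, -0.1]
gripper_width: 0.011
gripper_force: 0.0
```

move_arm(
  targets="0.9 -1 0 0; 0.9 -1 0 0; 0.9 -1 0 0; 0.9 -1 0 0; 0.9 -1 0 0; 1 -1 0 0; 0.2 0 -0.8 0; 0 0 -0.8 0; 0 0 -0.8 0; 0 0 -0.4 0",
)

```text
time_s: 2.8
tcp_pos: [0.6417, -0.0436, 0.2866]
ee_rot: [[0.97, -0.241, -0.005], [-0.241, -0.97, 0.0], [-0.005, 0.001, -1.0]]
wrist_force: [-0.4, -0.6, -1.3]
gripper_width: 0.008
gripper_force: 0.0
```

move_arm(
  targets="0 0 -0.5 0; 0 0 -0.5 0; 0 0 -0.5 0; -0.1 0 -0.4 0; -0.2 0 -0.3 0; -0.2 0 -0.3 0; -0.2 0 -0.3 0; -0.2 -0.1 -0.3 0; -0.2 0 -0.3 0; -0.2 0 -0.3 0",
)

```text
time_s: 3.63
tcp_pos: [0.6102, -0.0459, 0.1973]
ee_rot: [[0.971, -0.24, 0.001], [-0.24, -0.971, -0.0], [0.001, -0.0, -1.0]]
wrist_force: [0.9, -1.8, 0.9]
gripper_width: 0.007
gripper_force: 0.7
```

move_arm(
  targets="-0.1 -0.1 -0.3 0; -0.1 0 -0.3 0; -0.1 0 -0.3 0; -0.1 -0.1 -0.3 0; -0.1 0 -0.3 0; -0.1 -0.1 -0.3 0; 0 0 -0.2 0; 0 0 0 0",
)

```text
time_s: 4.3
tcp_pos: [0.5941, -0.0536, 0.1458]
ee_rot: [[0.971, -0.241, -0.003], [-0.241, -0.971, -0.0], [-0.003, 0.001, -1.0]]
wrist_force: [-0.3, -0.4, -0.7]
gripper_width: 0.003
gripper_force: 0.0
```

move_arm(
  targets="0 0 -0.1 0; 0 0 -0.1 0; 0 0 -0.1 0; 0 0 0 0; 0 0 0 0",
)

```text
time_s: 4.72
tcp_pos: [0.5953, -0.0533, 0.1399]
ee_rot: [[0.971, -0.24, 0.0], [-0.24, -0.971, 0.0], [0.0, -0.0, -1.0]]
wrist_force: [-0.1, 0.4, -0.8]
gripper_width: 0.006
gripper_force: 0.0
```

move_arm(
  targets="0 0 -0.1 0; 0 0 -0.1 0; 0 0 0 0; 0 0 0 0",
)

```text
time_s: 5.05
tcp_pos: [0.5957, -0.0533, 0.1393]
ee_rot: [[0.971, -0.239, 0.003], [-0.239, -0.971, -0.001], [0.003, 0.0, -1.0]]
wrist_force: [-6.6, 2.8, 16.0]
gripper_width: 0.003
gripper_force: 8.3
```

Run:
```python
from h import *
c=capture("side"); cv2.imwrite("pics/s1.png",cv2.resize(c["image"][100:360,250:500],None,fx=2.3,fy=2.3,interpolation=2)); print(sense()["wrist_force"],sense()["tcp_pos"])
```

```text
[-6.52264668  2.40851624 16.65128835] [ 0.59570113 -0.05331443  0.13928651]
```

View pics/s1.png

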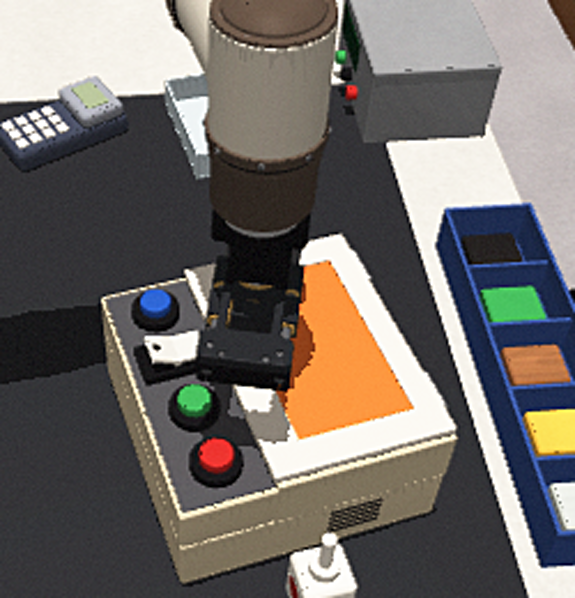

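The picture shows the lid flat on the rim, with 16 N on the fingertip at z = 0.139, so it is shut. Next, the rocker.

move_arm(
  targets="0 0 1 0; 0 0 0.8 0; -0.7 0 0.2 0; -0.8 0.1 0 0; -0.8 0.1 0 0; -0.8 0.1 0 0; -0.4 0 0 0; 0 0 -0.2 0; 0 0 0 0; 0 0 0 0",
)

```text
time_s: 5.93
tcp_pos: [0.5086, -0.0458, 0.1798]
ee_rot: [[0.971, -0.24, 0.0], [-0.24, -0.971, -0.0], [0.0, 0.0, -1.0]]
wrist_force: [0.1, -0.2, 0.5]
gripper_width: 0.003
gripper_force: 0.0
```

Run:
```python
from h import *
s=sense(); print(s["tcp_pos"],s["wrist_force"], (box(-.098,.03,.144)-s["tcp_pos"])/.025)
```

```text
[ 0.50863456 -0.04584564  0.17977279] [ 0.07147753 -0.15209873  0.48140911] [-0.03038719  0.05163967 -1.43091162]
```

move_arm(
  targets="0 0 -0.4 0; 0 0 -0.4 0; 0 0 -0.2 0; 0 0 -0.2 0; 0 0 -0.1 0; 0 0 -0.1 0; 0 0 -0.1 0; 0 0 -0.1 0; 0 0 0 0; 0 0 0 0",
)

```text
time_s: 6.77
tcp_pos: [0.5077, -0.0461, 0.1442]
ee_rot: [[0.971, -0.239, 0.001], [-0.239, -0.971, -0.001], [0.002, 0.001, -1.0]]
wrist_force: [-10.1, 2.1, 23.1]
gripper_width: 0.007
gripper_force: 11.3
```

The force is 23 N at z = 0.144, which is the on height. I'll lift, check, and move towards green.

move_arm(
  targets="0 0 0.8 0; 0 0 0.6 0; 0.4 -0.7 0 0; 0.4 -0.7 0 0; 0.4 -0.7 0 0; 0 0 0 0; 0 0 0 0; 0 0 0 0",
)

```text
time_s: 7.43
tcp_pos: [0.5375, -0.0981, 0.1748]
ee_rot: [[0.971, -0.241, -0.0], [-0.241, -0.971, 0.0], [-0.0, -0.0, -1.0]]
wrist_force: [-0.6, 0.3, -0.8]
gripper_width: 0.006
gripper_force: 0.0
```

Run:
```python
from h import *
c=capture("side"); cv2.imwrite("pics/s2.png",cv2.resize(c["image"][200:330,280:420],None,fx=4,fy=4,interpolation=2))
s=sense(); print(s["tcp_pos"],s["wrist_force"], (box(-.08,-.03,.141)-s["tcp_pos"])/.025)
```

```text
[ 0.53742541 -0.09792594  0.17492075] [ 0.60147313 -0.33598323  0.23460033] [ 0.06268672 -0.03979832 -1.35682985]
```

View pics/s2.png

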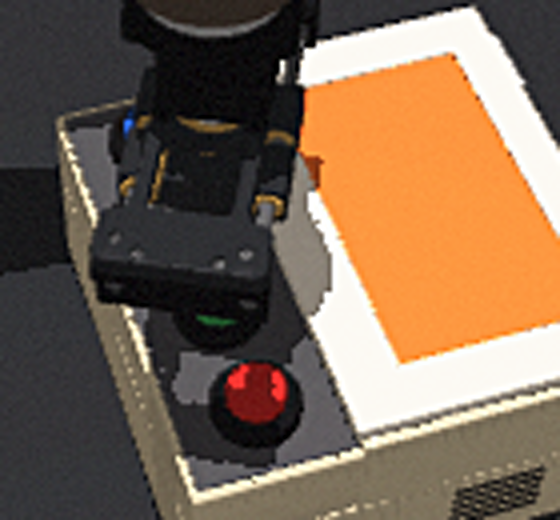

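The rocker is hidden behind the gripper here, but the contact height and force matched the on state. Pressing green now.

move_arm(
  targets="0 0 -0.4 0; 0 0 -0.3 0; 0 0 -0.2 0; 0 0 -0.2 0; 0 0 -0.2 0; 0 0 -0.1 0; 0 0 -0.1 0; 0 0 0 0; 0 0 0 0",
)

```text
time_s: 8.23
tcp_pos: [0.5373, -0.0981, 0.1412]
ee_rot: [[0.971, -0.239, 0.0], [-0.239, -0.971, -0.001], [0.0, 0.001, -1.0]]
wrist_force: [-8.8, 4.4, 19.7]
gripper_width: 0.006
gripper_force: 10.1
```

move_arm(
  targets="0 0 0 0; 0 0 0 0; 0 0 0 0; 0 0 0 0; 0 0 0 0; 0 0 0 0; 0 0 0 0; 0 0 0 0; 0 0 0 0; 0 0 0 0",
)

```text
time_s: 9.07
tcp_pos: [0.5373, -0.0981, 0.1411]
ee_rot: [[0.971, -0.239, 0.0], [-0.239, -0.971, -0.001], [0.0, 0.001, -1.0]]
wrist_force: [-8.4, 4.7, 19.9]
gripper_width: 0.007
gripper_force: 10.1
```

move_arm(
  targets="0 0 0 0; 0 0 0 0; 0 0 0 0; 0 0 0 0; 0 0 0 0; 0 0 0 0; 0 0 0 0; 0 0 0 0; 0 0 0 0; 0 0 0 0",
)

```text
time_s: 9.9
tcp_pos: [0.5373, -0.0981, 0.1412]
ee_rot: [[0.971, -0.239, 0.0], [-0.239, -0.971, -0.001], [0.001, 0.001, -1.0]]
wrist_force: [-8.0, 5.9, 19.9]
gripper_width: 0.003
gripper_force: 10.1
```

move_arm(
  targets="0 0 0 0; 0 0 0 0; 0 0 0 0; 0 0 0 0; 0 0 0.8 0; 0 0 0.8 0; 0 0 0.8 0; 0 0 0.8 0; 0 0 0.8 0; 0 0 0.8 0",
)

```text
time_s: 10.73
tcp_pos: [0.5378, -0.0983, 0.2583]
ee_rot: [[0.971, -0.24, 0.0], [-0.24, -0.971, -0.0], [0.0, -0.0, -1.0]]
wrist_force: [0.2, -0.7, 0.1]
gripper_width: 0.006
gripper_force: 0.0
```

move_arm(
  targets="-0.5 1 0.5 0; -0.5 1 0.5 0; -0.5 1 0.5 0; -0.5 1 0 0; -0.5 1 0 0; -0.5 1 0 0; -0.5 1 0 0; -0.5 1 0 0; 0 0 0 0; 0 0 0 0",
)

```text
time_s: 11.57
tcp_pos: [0.4374, 0.1026, 0.2951]
ee_rot: [[0.971, -0.238, 0.001], [-0.238, -0.971, 0.0], [0.001, -0.0, -1.0]]
wrist_force: [0.8, -0.8, 0.1]
gripper_width: 0.003
gripper_force: 0.0
```

Run:
```python
from h import *
c=capture("top"); a=cv2.resize(c["image"][145:295,250:410],None,fx=3,fy=3,interpolation=2)
c=capture("side"); b=cv2.resize(c["image"][200:350,285:395],None,fx=3,fy=3,interpolation=2); cv2.imwrite("pics/s3.png",np.hstack([a,b[:450]]))
print(sense()["wrist_force"])
```

```text
[-0.59958676  0.23274837 -0.86813372]
```

View pics/s3.png

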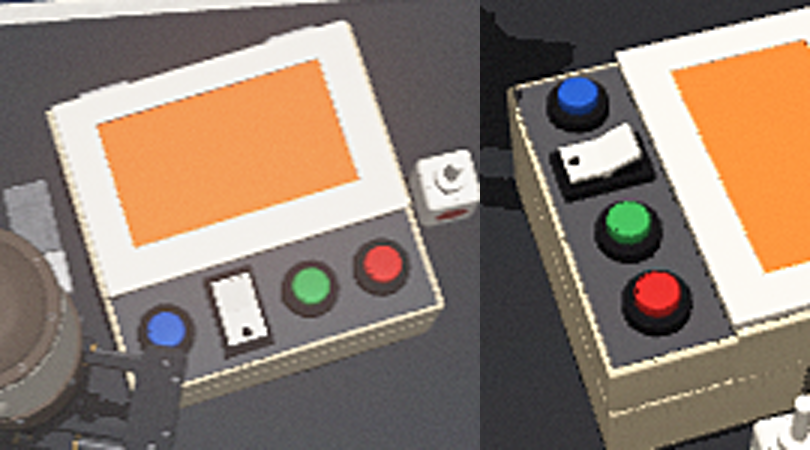

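The lid is shut, the rocker's near half is level and down with its far end raised, green is back up, and nothing has been disturbed.

```bash
python3 -c "
from station import *
print(finish_job())"
```

```text
the job is handed in; nothing more can be done
None
```

The job is handed in: I pushed the lid fully shut, switched the rocker on, then held the green button fully in for about two seconds and released it, with red, blue and everything else left alone.

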